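# Close a turned pot with its lid and put the press collar on it

## Task

Take the turned lid off the sloped drying stand by its handle and set it gently on the large pot, seated level with its spigot inside the mouth, and let go of it. Then slide the steel collar with the wide bore over the lid's upright handle and lower it, without letting it drop, until it lies flat on the lid. Leave the pot standing where it is, and do not disturb the small pot, the narrow-bored ring or the carved block.

Things in the scene. Friction and masses are not known exactly. Their poses are not given: they have to be found in the camera images.
- lid: Turned wooden lid: disc 124 mm across, 12 mm thick; below it a spigot 88 mm across, 8 mm deep; above it a round upright handle 26 mm thick rising 66 mm over the disc. Origin: centre of the disc's underside (sits on the rim); z is the axis, out along the handle. It starts on the sloped stand, z leaning 26 degrees from vertical towards the stand's -x. About 0.16 kg.
- lid_handle_top (a point): Centre of the top end of the lid's handle, 78 mm from the lid's origin along its z.
- pot: The large open turned wooden pot, loose on the bench: 110 mm across outside, 98 mm across inside the mouth, 100 mm high, wall 6 mm. Origin: centre of its underside, z up. About 0.4 kg.
- pot_rim (a point): Centre of the large pot's mouth, level with the top of the rim. With the lid seated, the lid's origin is here (sideways play 5 mm).
- collar: Plain steel press collar (thick tube) standing upright on the bench: 60 mm outside, bore 33 mm right through, 45 mm high, about 0.6 kg. Origin: centre of its underside, z up along the bore.
- stand: Fixed plywood drying stand: board 150 by 130 mm sloping 26 degrees, low edge at the stand's -x, with two stop pegs 10 mm thick, 26 mm tall, square to the board, touching the lid's lower edge (54 mm downhill of its centre, 40 mm either side). Origin: on the bench under the board's middle, where its face is 58 mm high. High edge 91 mm up.
- small_pot: Bystander: small open wooden pot, 72 mm across, 70 mm high, too narrow for the lid. Origin: centre of its underside.
- narrow_ring: Bystander: low steel ring, 64 mm across, 22 mm high, with a bore of only 16 mm, too narrow for the handle. Origin: centre of its underside.
- carving: Bystander: carved wooden block with a raised part, 70 by 150 mm, 50 mm high. Origin: centre of its underside.
There are look-alikes about, which are no part of the job. Leave any purple look-alike of the collar alone.

How it is judged:
By the outcome, as a careful person would: the job done as asked, in the order asked, and still so for the second after the job is handed in, with the robot touching nothing.
It also fails if it takes over 64 s, if anything falls off the work surface, if the arm or the gripper's body presses on something with over 40 N, if the wrist force passes 120 N, or if a joint passes its speed limit or range.

## Robot

A 6-joint arm with a two-finger parallel gripper is mounted at the origin on the work surface. World frame = base frame: x ahead of the robot, y to its left, z up, the work surface at z = 0. Lengths are in m, angles in rad, forces in N, time in s.
With the tool pointing down it reaches from about 0.25 to 0.85 m from the base axis. Payload 12.5 kg.
Tool frame: the origin (TCP) lies midway between the tips of the shut fingers; the grasp point (between the pads) lies 19 mm behind it; z points along the fingers, y is the line along which they close (so a half turn about z gives the same grasp; the last joint's range is limited). The gripper opens to 93 mm and grips with 3 to 60 N. Pads are 15 mm wide; open, the fingers measure 128 mm over their backs; the gripper's body (75 mm by 188 mm) begins 65 mm behind the grasp point.
Start: joints at [1.111, 0.351, 1.652, -0, 1.139, -0.085], TCP at [0.201, 0.512, 0.219] pointing down, gripper open.
Joint ranges: [-2.75, 2.75], [-0.79, 2.1], [0.01, 2.65], [-1.57, 4.71], [0.07, 3.14], [-2.87, 2.87]. Speed limits (rad/s): [2.22, 2.22, 2.79, 3.14, 3.14, 3.14].

## Interface

Orientations are given as a unit quaternion [x, y, z, w].
In Python, from workcell import sense, cams, sign_off gives the robot as it stands.
- The arm moves only by the tool carry_out, never from a script. Its argument "targets" is a list of rows, each a list of 3 entries, a list of its own where there are three numbers: the shift along the world's x, y, z each as a share of 0.75 m, from -1 to 1, then the turn about the world's z as a share of pi/4 rad, from -1 to 1, then the gripper command: -1 is shut, 1 is fully open, values between are in proportion. In form: [[[x, y, z], turn, claw], ...]. A call has exactly 10 rows; each row shifts and turns the commanded pose from where the row before left it; what a row does not reach is not made up. A row lasts 1/8 s, in which the tool goes at most 62.5 mm and 10.7 degrees, less where a joint would pass 70% of its speed; a pose out of reach is approached as far as the arm can. A call with a number of a shift or a turn outside -1 to 1 is refused whole. A call with a gripper value outside its range is refused whole. The fingers move at their own pace and stop on an object; "newtons" is the grip in N (left out, the last holds). Time passes only in rows, so rows that do not move let the fingers close, or fill a call up. It gives the time, the measured TCP pose, the force, the opening and the grip force at its end, in the units of the state.
- sense(): the state, without advancing time (a new reading comes with each control period).
- cams.capture(name): name is "scene" or "top"; returns a dict with "frame" (420x560x3 uint8, red, green, blue), "range_z" (420x560 float32, m along the optical axis (not along the pixel's ray), 0 where there is no reading), "fx", "fy", "cx", "cy" (pixels), "D" ([k1, k2, p1, p2, k3] as OpenCV has them; the pictures are not rectified), "xyz" and "orientation" of the camera in the world. Camera axes: x right, y down, z forward; pixel columns grow to the right and rows downward; lengths in m; the calibration is good to about 2 mm. A picture is of the moment at which its call begins.
- sign_off(): hands the job in; it is judged then, once.
The state is a dict: "t": time; "joints": joint angles; "joint_vel": joint speeds; "joint_efforts": joint torques, N m; "position": TCP position; "orientation": TCP orientation; "contact_force": force on the tool from outside, world axes, zero at the start; "ft_torque": the same for the moment, N m; "opening": opening from 0.0 (shut) to 1.0 (fully open); "finger_force": force on a finger pad.
Only numpy, scipy, OpenCV 4.12 (cv2) and the standard library are available. Lean on these libraries where they do the work, as an engineer would, in place of code of your own. Each camera call takes 0.05 s, during which the arm holds its last target. There are 200 camera calls.

## Working session

There is one attempt and no reset: what is moved stays moved. The work goes in short steps, Python scripts to look and compute and a tool call to move; the robot and the scene stay as the last step left them, time stands still between calls to the robot, and variables do not carry over. Pictures are saved under pics/ and viewed, at most 10 in all, crops included, and the job is handed in when it is done.

Besides the shell and the picture viewer there is one more tool, called after "Request:" by a JSON object that holds its "op" and its "data". carry_out: Moves the arm, as the interface text tells. Its arguments: {"type":"object","properties":{"targets":{"type":"array"},"newtons":{"type":"number"}},"required":["targets"]}

```bash
mkdir -p pics
cat > h.py <<'E'
import numpy as np,cv2
from scipy.spatial.transform import Rotation as R
from workcell import sense,cams,sign_off
def cloud(c):
    h,w=c['range_z'].shape
    u,v=np.meshgrid(np.arange(w),np.arange(h))
    K=np.array([[c['fx'],0,c['cx']],[0,c['fy'],c['cy']],[0,0,1.]])
    n=cv2.undistortPoints(np.stack([u,v],-1).reshape(-1,1,2).astype(float),K,np.array(c['D'],float)).reshape(h,w,2)
    z=c['range_z'][...,None]
    P=np.concatenate([n*z,z],-1)@R.from_quat(c['orientation']).as_matrix().T+np.array(c['xyz'])
    P[c['range_z']==0]=np.nan
    return P
def save(c,n): cv2.imwrite(f'pics/{n}.png',c['frame'][...,::-1])
E
python3 - <<'E'
from h import *
for n in('top','scene'):
    c=cams.capture(n); save(c,n+'0'); np.savez(n+'0.npz',P=cloud(c),F=c['frame']); print(c['xyz'],c['orientation'],c['fx'])
print(sense())
E
```

```text
[ 0.50212444 -0.01836716  1.11102034] [ 0.71298363 -0.69817399  0.04792163 -0.0437144 ] 426.5570100554026
[1.35317413 0.04246839 0.81234778] [ 0.62326175  0.67675883 -0.29292337 -0.2602656 ] 414.8575588057085
{'t': 0.1, 'joints': array([ 1.11140704e+00,  3.51169006e-01,  1.65236281e+00, -3.14181657e-05,
        1.13910022e+00, -8.45588285e-02]), 'joint_vel': array([-0.00188175, -0.00143766, -0.000783  ,  0.00026189, -0.00044397,
       -0.00184704]), 'joint_efforts': array([ 2.15860528e-03, -4.98022234e+01, -2.85693562e+01,  7.01070135e-02,
        2.39396654e-02, -7.74263845e-05]), 'position': array([0.20118635, 0.5115465 , 0.21816154]), 'orientation': array([ 1.86313518e-01,  9.82490205e-01, -5.04419229e-04, -1.25865926e-04]), 'contact_force': array([-0.32993294,  0.2607713 , -0.64091456]), 'ft_torque': array([-0.03742148,  0.0204754 , -0.02765465]), 'finger_force': 0.0, 'opening': 1.0013546497154728}
```

View pics/top0.png

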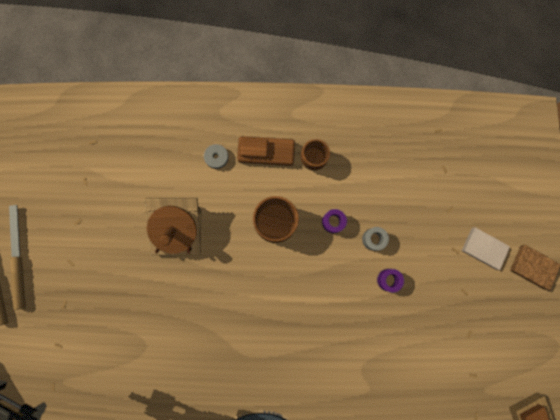

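View pics/scene0.png

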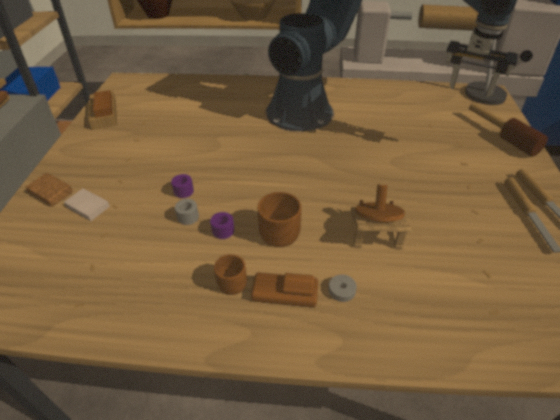

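The top view shows the lid on the stand at about (172,232), the large pot at (276,219), the steel collar at (376,239) between two purple ones at (335,222) and (391,280), and the narrow ring at (216,156). The scene view agrees. Next I measure these from the depth data.

```bash
cat >> h.py <<'E'
def near(P,xy,r,z0,z1):
    m=(np.hypot(P[...,0]-xy[0],P[...,1]-xy[1])<r)&(P[...,2]>z0)&(P[...,2]<z1)
    return P[m]
def circ(p):
    s=np.linalg.lstsq(np.c_[2*p[:,:2],np.ones(len(p))],(p[:,:2]**2).sum(1),rcond=None)[0]
    return s[:2],np.sqrt(s[2]+s[:2]@s[:2])
def rim(Q,zt,r):   # centre of top ring: midpoint of min enclosing circle
    t=Q[abs(Q[:,2]-zt)<.006,:2].astype(np.float32)
    return cv2.minEnclosingCircle(t),len(t)
E
python3 - <<'E'
from h import *
T=np.load('top0.npz')['P'];S=np.load('scene0.npz')['P']
for n,(u,v) in dict(lid=(172,232),pot=(276,219),collar=(376,239),pur1=(335,222),pur2=(391,280)).items():
    w=15 if n!='pot' else 25
    c=np.nanmedian(T[v-w:v+w,u-w:u+w].reshape(-1,3),0); print(n,c)
    zt={'pot':.1,'collar':.045,'pur1':.045,'pur2':.045}.get(n)
    if zt:
        for nm,P in(('T',T),('S',S)):
            Q=near(P,c[:2],.075 if n=='pot' else .045,zt-.006,zt+.008); print(nm,cv2.minEnclosingCircle(Q[:,:2].astype(np.float32)),len(Q),np.median(Q[:,2]),'med',(np.percentile(Q,2,0)+np.percentile(Q,98,0))/2)
    else:
        for nm,P in(('T',T),('S',S)):
            Q=near(P,c[:2],.11,.03,.25); q=Q[Q[:,2]>Q[:,2].max()-.015]; print(nm,'handle top region',Q[:,2].max(),q.mean(0),len(q))
            # disc plane by ransac
            rng=np.random.default_rng(0);best=0
            for _ in range(500):
                a=Q[rng.choice(len(Q),3,0)];nn=np.cross(a[1]-a[0],a[2]-a[0]);nn/=np.linalg.norm(nn)+1e-12;nn*=np.sign(nn[2])
                k=abs((Q-a[0])@nn)<.003
                if k.sum()>best and nn[2]>.8:best=k.sum();bk=k
            D=Q[bk];n_=np.linalg.svd(D-D.mean(0))[2][2];n_*=np.sign(n_[2]);print('n',n_,best,D.mean(0),np.degrees(np.arccos(n_[2])))
            h=Q[(Q-D.mean(0))@n_>.015];d=(h-D.mean(0))@n_;print('handle',h.mean(0),d.max(),h[d>d.max()-.006].mean(0),(d>d.max()-.006).sum())
E
```

```text
lid [0.57441185 0.2216019  0.08036047]
T handle top region 0.13950990253711804 [0.55515527 0.22535785 0.13250049] 72
n [-0.42724337 -0.01287101  0.90404504] 1541 [0.57951408 0.22776409 0.07651065] 25.305028303839688
handle [0.56281366 0.22415478 0.12150303] 0.06726314109184213 [0.5518573  0.22687673 0.13422712] 44
S handle top region 0.1410024724854445 [0.56147685 0.22765484 0.13318167] 70
n [-0.41987222 -0.00961317  0.90753232] 588 [0.59011282 0.22766068 0.08156915] 24.833466896602367
handle [0.56880816 0.22749626 0.11698086] 0.06671453818217028 [0.55845283 0.22748032 0.13700501] 30
pot [ 0.61823292 -0.02698586  0.00785391]
T ((0.6111119985580444, -0.02638928033411503), 0.05508628860116005) 364 0.09982889141161688 med [ 0.61123158 -0.02660864  0.0996304 ]
S ((0.6111194491386414, -0.02408510446548462), 0.05705154314637184) 342 0.09896061849134552 med [ 0.61275953 -0.02370993  0.09820387]
collar [ 0.57176455 -0.2865442   0.00380266]
T ((0.5701864361763, -0.28314217925071716), 0.030668705701828003) 326 0.045126117660095666 med [ 0.57051668 -0.28322192  0.04424459]
S ((0.5724702477455139, -0.2815967798233032), 0.031197579577565193) 232 0.04476694687284838 med [ 0.57350185 -0.28158415  0.04376979]
pur1 [ 0.61425309 -0.1798583   0.00255976]
T ((0.6146218180656433, -0.17768406867980957), 0.02981724590063095) 301 0.04486674349746922 med [ 0.61498874 -0.17612255  0.04481157]
S ((0.6172959208488464, -0.17489871382713318), 0.031312793493270874) 253 0.044650602946082696 med [ 0.61693639 -0.17452799  0.04385318]
pur2 [ 0.46708695 -0.32576647  0.00705338]
T ((0.46674492955207825, -0.3219771087169647), 0.03142654150724411) 336 0.044954487261418485 med [ 0.46640771 -0.32163318  0.04476686]
S ((0.4679252803325653, -0.32016226649284363), 0.031155837699770927) 200 0.04474259713197226 med [ 0.46825372 -0.32043734  0.04357482]
```

Run:
```python
import cv2
a=cv2.imread('pics/top0.png')[170:300,120:260];b=cv2.imread('pics/scene0.png')[165:260,330:430]
cv2.imwrite('pics/crop.png',cv2.hconcat([cv2.resize(a,(420,390),interpolation=2),cv2.resize(b,(370,390),interpolation=2)]))
```

```text
(no output)
```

View pics/crop.png

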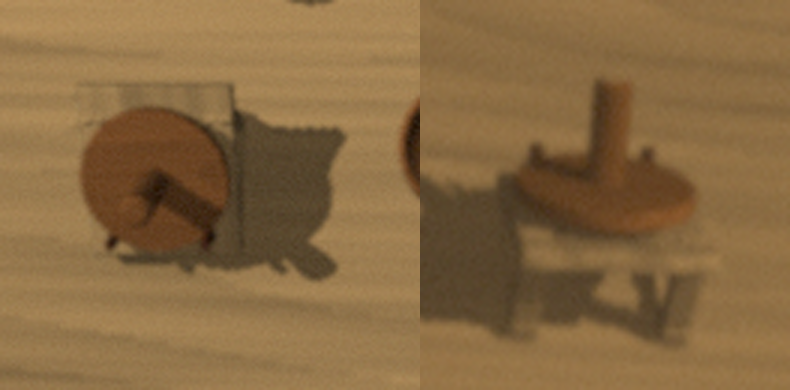

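The crop shows the handle leaning towards the robot (-x), with its top at crop (133,207), and the pegs at (112,240) and (208,238). I'll close the fingers along the lean so that the flat pads straighten the lid.

Request:
{"op": "carry_out", "data": {"targets": [[[0.0535, -0.0421, 0], -0.166, 0.4], [[0.0535, -0.0421, 0], -0.166, 0.4], [[0.0535, -0.0421, 0], -0.166, 0.4], [[0.0535, -0.0421, 0], -0.166, 0.4], [[0.0535, -0.0421, 0], -0.166, 0.4], [[0.0535, -0.0421, 0], -0.166, 0.4], [[0.0535, -0.0421, 0], -0.166, 0.4], [[0.0535, -0.0421, 0], -0.166, 0.4], [[0.0535, -0.0421, 0], -0.166, 0.4], [[0, 0, 0], 0, 0.4]], "newtons": 8}}

```text
t: 1.35
position: [0.5642, 0.2254, 0.2179]
orientation: [0.701, 0.713, -0.0, -0.0]
contact_force: [-0.2, 0.6, -0.6]
opening: 0.699
finger_force: 0.0
```

Request:
{"op": "carry_out", "data": {"targets": [[[-0.002, 0.0025, -0.03], 0, 0.4], [[0, 0, -0.03], 0, 0.4], [[0, 0, -0.03], 0, 0.4], [[0, 0, -0.03], 0, 0.4], [[0, 0, -0.02], 0, 0.4], [[0, 0, -0.015], 0, 0.4], [[0, 0, 0], 0, 0.4], [[0, 0, 0], 0, -1], [[0, 0, 0], 0, -1], [[0, 0, 0], 0, -1]]}}

```text
t: 2.6
position: [0.5601, 0.2295, 0.1027]
orientation: [0.699, 0.715, -0.001, -0.001]
contact_force: [-16.1, 0.1, 10.7]
opening: 0.433
finger_force: 8.0
```

Run:
```python
from h import *
c=cams.capture('scene');a=c['frame'][110:270,300:460,::-1]
cv2.imwrite('pics/g1.png',cv2.resize(a,(640,600),interpolation=2));print(sense()['opening'],sense()['finger_force'])
```

```text
0.42064939276691277 7.703024405054748
```

View pics/g1.png

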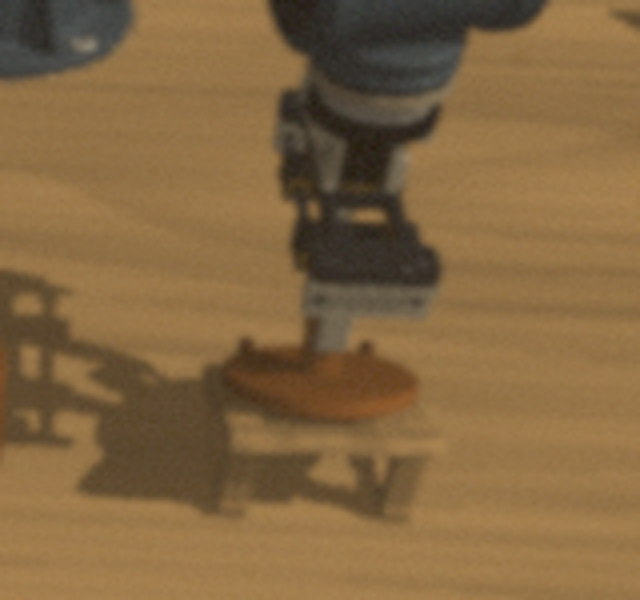

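The fingers sit around the handle and the lid is still on its stand (disc at about (320,385) in the crop). I lift gently so it can straighten.

Request:
{"op": "carry_out", "data": {"targets": [[[-0.003, 0, 0.004], 0, -1], [[-0.002, 0, 0.006], 0, -1], [[0, 0, 0.008], 0, -1], [[0, 0, 0.008], 0, -1], [[0, 0, 0.008], 0, -1], [[0, 0, 0.01], 0, -1], [[0, 0, 0.01], 0, -1], [[0, 0, 0.01], 0, -1], [[0, 0, 0], 0, -1], [[0, 0, 0], 0, -1]], "newtons": 12}}

```text
t: 3.9
position: [0.557, 0.2295, 0.1502]
orientation: [0.699, 0.715, -0.0, -0.0]
contact_force: [0.0, -0.4, -1.9]
opening: 0.281
finger_force: 11.9
```

Run:
```python
from h import *
c=cams.capture('scene');a=c['frame'][110:270,300:460,::-1]
cv2.imwrite('pics/g2.png',cv2.resize(a,(640,600),interpolation=2));print(sense()['opening'],sense()['finger_force'])
```

```text
0.2791985629431798 11.889687383081764
```

View pics/g2.png

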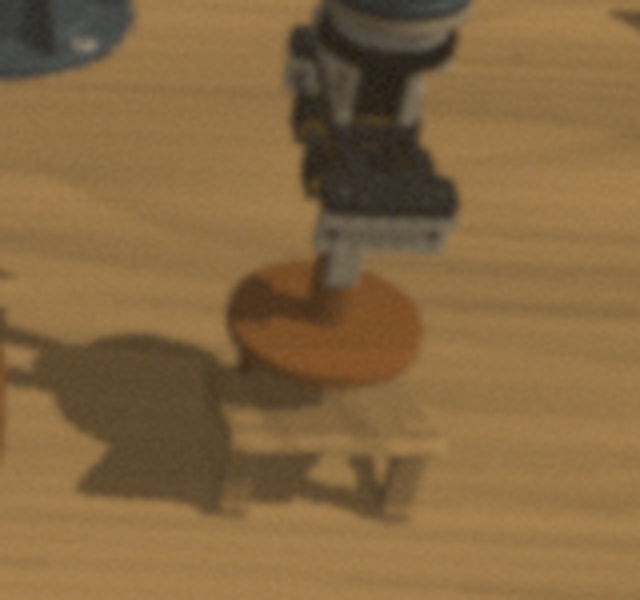

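The lid is lifted off and looks about level, with the opening at 26 mm. I raise it and carry it to above the pot.

Request:
{"op": "carry_out", "data": {"targets": [[[0, 0, 0.025], 0, -1], [[0, 0, 0.035], 0, -1], [[0.005, -0.0243, 0.02], 0, -1], [[0.0104, -0.0486, 0], 0, -1], [[0.0104, -0.0486, 0], 0, -1], [[0.0104, -0.0486, 0], 0, -1], [[0.0104, -0.0486, 0], 0, -1], [[0.0104, -0.0486, 0], 0, -1], [[0.0104, -0.0486, 0], 0, -1], [[0.005, -0.0243, 0], 0, -1]], "newtons": 25}}

```text
t: 5.2
position: [0.6115, -0.0282, 0.2107]
orientation: [0.7, 0.714, -0.0, 0.0]
contact_force: [0.2, -0.7, -0.6]
opening: 0.271
finger_force: 24.8
```

```bash
cat >> h.py <<'E'
def disc(P,xy,z0,z1):
    Q=near(P,xy,.09,z0,z1);rng=np.random.default_rng(0);best=0
    for _ in range(500):
        a=Q[rng.choice(len(Q),3,0)];n=np.cross(a[1]-a[0],a[2]-a[0]);n/=np.linalg.norm(n)+1e-12;n*=np.sign(n[2])
        k=abs((Q-a[0])@n)<.003
        if k.sum()>best and n[2]>.8:best=k.sum();bk=k
    D=Q[bk];n=np.linalg.svd(D-D.mean(0))[2][2];n*=np.sign(n[2])
    (cx,cy),r=cv2.minEnclosingCircle(D[:,:2].astype(np.float32))
    print('disc n',n.round(3),best,'z',np.median(D[:,2]).round(4),'c',cx,cy,'r',r)
E
python3 - <<'E'
from h import *
s=sense();print(s['position'],s['opening'])
for n in('top','scene'):
    c=cams.capture(n);P=cloud(c);save(c,n+'1');disc(P,s['position'][:2],.13,.205)
E
```

```text
[ 0.611511   -0.02815269  0.21070494] 0.2714585502739291
disc n [-0.025  0.011  1.   ] 275 z 0.1699 c 0.6002968549728394 -0.028166446834802628 r 0.05973794311285019
disc n [-0.028  0.008  1.   ] 1197 z 0.1711 c 0.6144193410873413 -0.028141597285866737 r 0.06353559345006943
```

Request:
{"op": "carry_out", "data": {"targets": [[[-0.0015, 0.004, -0.01], 0, -1], [[0, 0, -0.015], 0, -1], [[0, 0, -0.015], 0, -1], [[0, 0, -0.012], 0, -1], [[0, 0, -0.008], 0, -1], [[0, 0, -0.004], 0, -1], [[0, 0, -0.004], 0, -1], [[0, 0, -0.003], 0, -1], [[0, 0, 0], 0, -1], [[0, 0, 0], 0, -1]]}}

```text
t: 6.55
position: [0.6104, -0.0226, 0.1573]
orientation: [0.699, 0.715, 0.0, 0.0]
contact_force: [0.2, 0.3, -2.3]
opening: 0.273
finger_force: 24.8
```

Run:
```python
from h import *
s=sense();print(s['position'],s['contact_force'],s['ft_torque'])
c=cams.capture('scene');P=cloud(c);disc(P,s['position'][:2],.095,.15)
cv2.imwrite('pics/g3.png',cv2.resize(c['frame'][120:260,220:360,::-1],(600,600),interpolation=2))
```

```text
[ 0.61043144 -0.02264619  0.15726075] [ 0.17590736  0.32579337 -2.32893723] [-0.01127127  0.04530783  0.01091837]
disc n [-0.026  0.006  1.   ] 1136 z 0.1177 c 0.613900363445282 -0.021479660645127296 r 0.06299669295549393
```

View pics/g3.png

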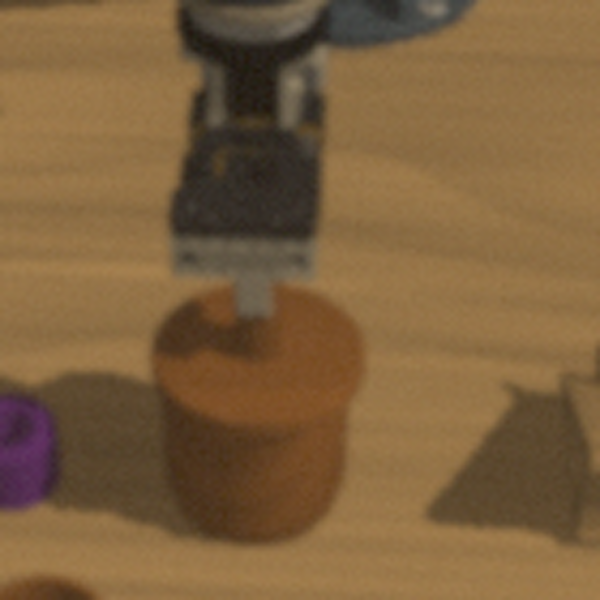

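The lid sits just over the rim, centred at about (258,350), with no contact force. I ease it down.

Request:
{"op": "carry_out", "data": {"targets": [[[-0.001, -0.003, 0], 0, -1], [[0, 0, -0.0015], 0, -1], [[0, 0, -0.0015], 0, -1], [[0, 0, -0.0015], 0, -1], [[0, 0, -0.0015], 0, -1], [[0, 0, -0.001], 0, -1], [[0, 0, -0.0005], 0, -1], [[0, 0, 0], 0, -1], [[0, 0, 0], 0, -1], [[0, 0, 0], 0, -1]]}}

```text
t: 7.85
position: [0.6102, -0.0249, 0.1522]
orientation: [0.699, 0.715, 0.0, 0.001]
contact_force: [1.4, -0.1, 5.6]
opening: 0.274
finger_force: 24.9
```

Run:
```python
from h import *
s=sense();print(s['position'],s['contact_force'],s['ft_torque'])
c=cams.capture('scene');P=cloud(c);disc(P,s['position'][:2],.095,.15)
```

```text
[ 0.61016012 -0.02494823  0.1521677 ] [ 1.41719006 -0.05269173  5.56197882] [-0.09018154  0.01167261  0.03631933]
disc n [-0.01   0.001  1.   ] 1152 z 0.1127 c 0.6126537322998047 -0.02276451326906681 r 0.06311092525720596
```

Contact, and the disc has levelled with its top at 0.112 m, so it is seated. I release it.

Request:
{"op": "carry_out", "data": {"targets": [[[0, 0, 0], 0, -0.3], [[0, 0, 0], 0, 0], [[0, 0, 0], 0, 0.3], [[0, 0, 0], 0, 0.3], [[0, 0, 0.02], 0, 0.4], [[0, 0, 0.03], 0, 0.4], [[0, 0, 0.03], 0, 0.4], [[0, 0, 0.03], 0, 0.4], [[0, 0, 0.02], 0, 1], [[0, 0, 0], 0, 1]]}}

```text
t: 9.15
position: [0.61, -0.0249, 0.2503]
orientation: [0.699, 0.715, 0.001, 0.001]
contact_force: [0.1, -1.3, -0.2]
opening: 0.864
finger_force: 0.0
```

Run:
```python
from h import *
s=sense();print(s['position'],s['contact_force'],s['ft_torque'])
for n in('top','scene'):
    c=cams.capture(n);P=cloud(c);disc(P,(.611,-.025),.095,.15)
    Q=near(P,(.611,-.025),.03,.125,.19);print(Q[:,2].max());q=Q[Q[:,2]>.172];print(q.mean(0),len(q),cv2.minEnclosingCircle(q[:,:2].astype(np.float32)),Q.mean(0))
    Q=near(P,(.571,-.2825),.045,.039,.053); print('collar',cv2.minEnclosingCircle(Q[:,:2].astype(np.float32)))
```

```text
[ 0.61001936 -0.02492666  0.25027594] [ 0.11275616 -1.3476837  -0.22953811] [-0.06426813  0.05522452  0.00183427]
disc n [-0.009  0.     1.   ] 169 z 0.1116 c 0.60722416639328 -0.026396051049232483 r 0.06113220751285553Traceback (most recent call last):
  File "<stdin>", line 5, in <module>
    return umr_maximum(a, axis, None, out, keepdims, initial, where)
ValueError: zero-size array to reduction operation maximum which has no identity
```

Request:
{"op": "carry_out", "data": {"targets": [[[-0.0074, -0.049, 0], -0.1524, 1], [[-0.0074, -0.049, 0], -0.1524, 1], [[-0.0074, -0.049, 0], -0.1524, 1], [[-0.0074, -0.049, 0], -0.1524, 1], [[-0.0074, -0.049, 0], -0.1524, 1], [[-0.0074, -0.049, 0], -0.1524, 1], [[-0.0074, -0.049, 0], -0.1524, 1], [[0, 0, 0], 0, 1], [[0, 0, 0], 0, 1], [[0, 0, 0], 0, 1]]}}

```text
t: 10.45
position: [0.571, -0.2811, 0.2488]
orientation: [0.929, 0.37, -0.0, -0.0]
contact_force: [0.4, -0.1, 0.2]
opening: 1.0
finger_force: 0.0
```

Run:
```python
from h import *
s=sense();print(s['position'],s['orientation'],s['joints'])
for n in('top','scene'):
    c=cams.capture(n);save(c,n+'2');P=cloud(c);disc(P,(.611,-.025),.1,.15)
    for xy in ((.611,-.025),):
        Q=near(P,xy,.03,.125,.19);print('handle',len(Q),Q[:,2].max() if len(Q) else 0,Q.mean(0));q=Q[Q[:,2]>.172];print(q.mean(0),len(q),cv2.minEnclosingCircle(q[:,:2].astype(np.float32)))
    Q=near(P,(.571,-.2825),.045,.039,.053)
    if len(Q): print('collar',cv2.minEnclosingCircle(Q[:,:2].astype(np.float32)))
```

```text
[ 0.57095653 -0.28106931  0.24875998] [ 9.29129714e-01  3.69753835e-01 -1.14245464e-04 -2.52115874e-04] [-5.30641161e-01  4.84018550e-01  1.37559515e+00  1.34976425e-04
  1.28251720e+00  2.82628596e-01]
disc n [-0.006 -0.001  1.   ] 1845 z 0.1122 c 0.6101900935173035 -0.026416556909680367 r 0.061712730675935745
handle 77 0.18050588686610824 [ 0.60694497 -0.02637892  0.16778133]
[ 0.6094834  -0.02681218  0.1762054 ] 53 ((0.6105893850326538, -0.02634577639400959), 0.012849030084908009)
collar ((0.5729262232780457, -0.28045642375946045), 0.029628347605466843)
disc n [-0.001 -0.001  1.   ] 1155 z 0.1122 c 0.6119615435600281 -0.02413160540163517 r 0.06265418976545334
handle 202 0.1793724798822004 [ 0.61971744 -0.02347153  0.1542521 ]
[ 0.61690387 -0.02319079  0.17562469] 40 ((0.6129623651504517, -0.023824814707040787), 0.01371492724865675)
collar ((0.5723944306373596, -0.28210121393203735), 0.03166147693991661)
```

View pics/scene2.png

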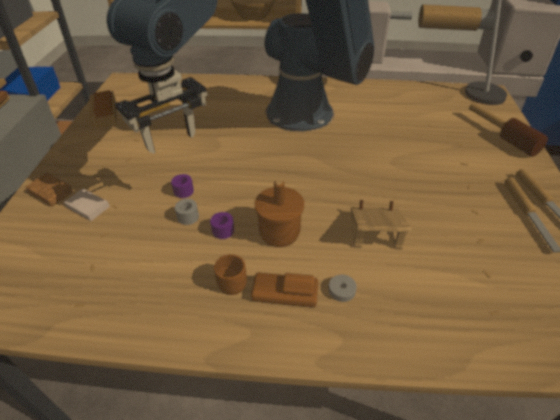

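The scene view shows the lid seated level on the pot, with its handle upright at about (280,190), and the stand empty. The steel collar is untouched at (187,212). I descend on it.

Request:
{"op": "carry_out", "data": {"targets": [[[0.0007, -0.0015, -0.03], 0, 1], [[0, 0, -0.05], 0, 1], [[0, 0, -0.05], 0, 1], [[0, 0, -0.05], 0, 1], [[0, 0, -0.04], 0, 1], [[0, 0, -0.035], 0, 1], [[0, 0, -0.025], 0, 1], [[0, 0, -0.02], 0, 1], [[0, 0, -0.011], 0, 1], [[0, 0, 0], 0, 1]]}}

```text
t: 11.8
position: [0.5713, -0.2832, 0.0156]
orientation: [0.929, 0.369, -0.0, -0.0]
contact_force: [-0.4, -0.1, 0.9]
opening: 1.001
finger_force: 0.0
```

Request:
{"op": "carry_out", "data": {"targets": [[[0, 0, 0], 0, 0.4], [[0, 0, 0], 0, 0.3], [[0, 0, 0], 0, -1], [[0, 0, 0], 0, -1], [[0, 0, 0], 0, -1], [[0, 0, 0], 0, -1], [[0, 0, 0], 0, -1], [[0, 0, 0], 0, -1], [[0, 0, 0], 0, -1], [[0, 0, 0], 0, -1]], "newtons": 40}}

```text
t: 13.05
position: [0.5711, -0.2831, 0.016]
orientation: [0.929, 0.369, -0.0, -0.0]
contact_force: [-2.7, 2.5, 5.1]
opening: 0.642
finger_force: 40.0
```

Request:
{"op": "carry_out", "data": {"targets": [[[0, 0, 0.02], 0, -1], [[0, 0, 0.04], 0, -1], [[0, 0, 0.05], 0, -1], [[0, 0, 0.05], 0, -1], [[0, 0, 0.05], 0, -1], [[0, 0, 0.045], 0, -1], [[0, 0, 0.018], 0, -1], [[0.003, 0.02, 0], 0, -1], [[0.006, 0.04, 0], 0, -1], [[0.006, 0.04, 0], 0, -1]]}}

```text
t: 14.3
position: [0.5819, -0.2063, 0.2184]
orientation: [0.93, 0.369, -0.001, -0.001]
contact_force: [0.6, 0.1, -5.3]
opening: 0.643
finger_force: 40.0
```

Request:
{"op": "carry_out", "data": {"targets": [[[0.006, 0.04, 0], 0, -1], [[0.006, 0.04, 0], 0, -1], [[0.006, 0.04, 0], 0, -1], [[0.006, 0.04, 0], 0, -1], [[0.006, 0.04, 0], 0, -1], [[0.005, 0.025, 0], 0, -1], [[0.0025, 0.019, 0], 0, -1], [[0, 0, 0], 0, -1], [[0, 0, 0], 0, -1], [[0, 0, 0], 0, -1]]}}

```text
t: 15.55
position: [0.6106, -0.026, 0.2205]
orientation: [0.93, 0.368, -0.0, 0.0]
contact_force: [-0.5, 0.6, -5.4]
opening: 0.644
finger_force: 40.0
```

Run:
```python
from h import *
s=sense();print(s['position'],s['opening'],s['contact_force'])
for n in('top','scene'):
    c=cams.capture(n);save(c,n+'3');P=cloud(c);disc(P,(.611,-.025),.1,.12)
    zb=s['position'][2]-.0155+.045
    Q=near(P,s['position'][:2],.036,zb-.005,zb+.005);print('collar top',len(Q),np.median(Q[:,2]),cv2.minEnclosingCircle(Q[:,:2].astype(np.float32)))
    Q=near(P,s['position'][:2],.036,zb-.05,zb-.008);print('collar side',len(Q),circ(Q),Q[:,2].min())
    Q=near(P,(.611,-.025),.025,.13,.174);print('handle side',len(Q),circ(Q) if len(Q)>5 else '')
c=cams.capture('scene');cv2.imwrite('pics/g4.png',cv2.resize(c['frame'][90:230,210:350,::-1],(600,600),interpolation=2))
```

```text
[ 0.61061006 -0.02602977  0.22051707] 0.6444161276921169 [-0.48013805  0.60635316 -5.400794  ]
disc n [ 0.019 -0.     1.   ] 321 z 0.1122 c 0.5980986952781677 -0.026727143675088882 r 0.060151081532239914
collar top 2 0.2469044730130252 ((0.5885720252990723, -0.04588792100548744), 0.0014818597119301558)
collar side 7 (array([ 0.60882535, -0.0297908 ]), np.float64(0.02610400162169646)) 0.2094230400960594
handle side 0 
disc n [ 0.002 -0.     1.   ] 1162 z 0.1121 c 0.6125568747520447 -0.024472882971167564 r 0.0632316842675209
collar top 276 0.2495026552842875 ((0.6163458824157715, -0.020633185282349586), 0.0346851609647274)
collar side 366 (array([ 0.61807066, -0.02295059]), np.float64(0.024656757199051537)) 0.2034036018435582
handle side 152 (array([ 0.61238287, -0.02398716]), np.float64(0.01158415874350266))
```

View pics/g4.png

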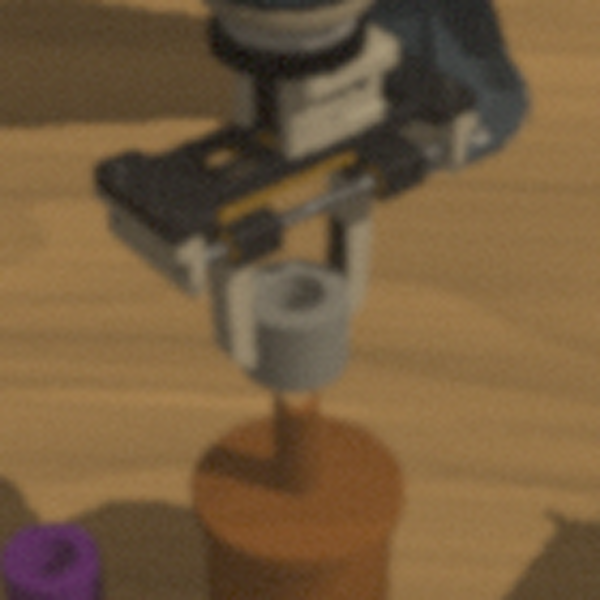

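The collar is upright and hangs over the handle: collar at about (300,320), handle at (297,420) in the crop. I fit both axes from the same camera for a fine correction.

```bash
cat > fit.py <<'E'
from h import *
from scipy.optimize import least_squares
s=sense();print(s['position'],s['contact_force'])
Ps=[];F=0
for _ in range(4):
    c=cams.capture('scene');Ps.append(cloud(c))
P=np.nanmean(Ps,0);g=c['frame'].astype(int);sat=g.max(-1)-g.min(-1)
def fit(Q,r,x0):
    # visible side only: convex side faces the camera, robust loss
    o=least_squares(lambda p:np.hypot(Q[:,0]-p[0],Q[:,1]-p[1])-r,x0,loss='soft_l1',f_scale=.001);return o.x,np.sqrt(np.median(o.fun**2))
zt=s['position'][2]-.0155
def sel(xy,r,z0,z1):return (np.hypot(P[...,0]-xy[0],P[...,1]-xy[1])<r)&(P[...,2]>z0)&(P[...,2]<z1)
h=P[sel((.6115,-.025),.02,.125,min(.172,zt-.004))];print('handle',fit(h,.013,[.611,-.025]),len(h))
v=s['position'][:2]
for a,b in((.003,.038),(.003,.02),(.02,.038)):
    m=sel(v,.04,zt+a,zt+b);k=P[m];
    u=(np.array([1.353,.042])-v);u/=np.linalg.norm(u);w=(k[:,:2]-v)@[-u[1],u[0]];f=(k[:,:2]-v)@u
    t=np.array([np.cos(np.radians(-46.5)),np.sin(np.radians(-46.5))]);k=k[(abs((k[:,:2]-v)@t)<.02)&(f>.01)]
    print('collar',fit(k,.03,v),len(k))
E
python3 fit.py
```

```text
[ 0.61061328 -0.0257083   0.22050743] [ 0.61446889  0.36013669 -4.7518197 ]
handle (array([ 0.61026643, -0.02418478]), np.float64(0.0003597919689073588)) 157
collar (array([ 0.6117295 , -0.02510509]), np.float64(0.000394305717558871)) 163
collar (array([ 0.61172632, -0.02515817]), np.float64(0.00035977299812422857)) 76
collar (array([ 0.6117351 , -0.02506208]), np.float64(0.000453173357226961)) 87
```

Request:
{"op": "carry_out", "data": {"targets": [[[-0.0017, 0.0012, -0.005], 0, -1], [[0, 0, -0.012], 0, -1], [[0, 0, -0.012], 0, -1], [[0, 0, -0.006], 0, -1], [[0, 0, -0.005], 0, -1], [[0, 0, -0.005], 0, -1], [[0, 0, -0.005], 0, -1], [[0, 0, -0.005], 0, -1], [[0, 0, 0], 0, -1], [[0, 0, 0], 0, -1]]}}

```text
t: 17.15
position: [0.6095, -0.0244, 0.1794]
orientation: [0.93, 0.369, 0.0, 0.0]
contact_force: [-0.9, 0.2, -4.3]
opening: 0.646
finger_force: 40.0
```

```bash
python3 fit.py
```

```text
[ 0.60946425 -0.02439602  0.17937618] [-0.87206199  0.15949741 -4.2617533 ]
handle (array([ 0.61046117, -0.02395127]), np.float64(0.000459153320340697)) 75
collar (array([ 0.61063626, -0.02386599]), np.float64(0.00033486939249961073)) 149
collar (array([ 0.61065762, -0.02395337]), np.float64(0.00034034574697232073)) 72
collar (array([ 0.61061672, -0.02378532]), np.float64(0.00038290389229892266)) 77
```

Request:
{"op": "carry_out", "data": {"targets": [[[0, 0, -0.006], 0, -1], [[0, 0, -0.01], 0, -1], [[0, 0, -0.012], 0, -1], [[0, 0, -0.012], 0, -1], [[0, 0, -0.01], 0, -1], [[0, 0, -0.006], 0, -1], [[0, 0, -0.004], 0, -1], [[0, 0, -0.002], 0, -1], [[0, 0, 0], 0, -1], [[0, 0, 0], 0, -1]]}}

```text
t: 18.6
position: [0.6095, -0.0244, 0.133]
orientation: [0.929, 0.369, 0.0, 0.0]
contact_force: [0.5, -0.9, -5.5]
opening: 0.648
finger_force: 40.0
```

Request:
{"op": "carry_out", "data": {"targets": [[[0, 0, -0.0015], 0, -1], [[0, 0, -0.0015], 0, -1], [[0, 0, -0.0015], 0, -1], [[0, 0, -0.001], 0, -1], [[0, 0, 0], 0, -1], [[0, 0, 0], 0, -1], [[0, 0, 0], 0, -1], [[0, 0, 0], 0, -1], [[0, 0, 0], 0, -1], [[0, 0, 0], 0, -1]]}}

```text
t: 19.85
position: [0.6094, -0.0244, 0.1287]
orientation: [0.929, 0.369, 0.0, 0.0]
contact_force: [-0.6, 1.2, -5.3]
opening: 0.647
finger_force: 40.0
```

Request:
{"op": "carry_out", "data": {"targets": [[[0, 0, -0.0007], 0, -1], [[0, 0, 0], 0, -1], [[0, 0, -0.0007], 0, -1], [[0, 0, 0], 0, -1], [[0, 0, -0.0005], 0, -1], [[0, 0, 0], 0, -1], [[0, 0, 0], 0, -1], [[0, 0, 0], 0, -1], [[0, 0, 0], 0, -1], [[0, 0, 0], 0, -1]]}}

```text
t: 21.1
position: [0.6095, -0.0244, 0.128]
orientation: [0.929, 0.369, 0.0, 0.0]
contact_force: [-4.2, -0.2, 4.9]
opening: 0.642
finger_force: 40.0
```

Contact: about 10 N is being carried by the lid. I let go slowly and retreat straight up.

Request:
{"op": "carry_out", "data": {"targets": [[[0, 0, 0], 0, 0.3], [[0, 0, 0], 0, 0.35], [[0, 0, 0], 0, 0.5], [[0, 0, 0], 0, 0.7], [[0, 0, 0], 0, 0.9], [[0, 0, 0], 0, 0.9], [[0, 0, 0.015], 0, 0.9], [[0, 0, 0.03], 0, 0.9], [[0, 0, 0.04], 0, 0.9], [[0, 0, 0.04], 0, 0.9]]}}

```text
t: 22.35
position: [0.6094, -0.0244, 0.2227]
orientation: [0.929, 0.369, 0.0, 0.0]
contact_force: [0.2, -0.4, -0.3]
opening: 0.95
finger_force: 0.0
```

Request:
{"op": "carry_out", "data": {"targets": [[[-0.02, 0, 0.04], 0, 0.9], [[-0.04, 0, 0.02], 0, 0.9], [[-0.04, 0, 0], 0, 0.9], [[-0.04, 0, 0], 0, 0.9], [[-0.04, 0, 0], 0, 0.9], [[-0.04, 0, 0], 0, 0.9], [[-0.04, 0, 0], 0, 0.9], [[0, 0, 0], 0, 0.9], [[0, 0, 0], 0, 0.9], [[0, 0, 0], 0, 0.9]]}}

```text
t: 23.6
position: [0.4151, -0.0244, 0.2661]
orientation: [0.929, 0.369, 0.0, 0.0]
contact_force: [-0.6, 0.7, 0.8]
opening: 0.949
finger_force: 0.0
```

Run:
```python
from h import *
for n in('top','scene'):
    c=cams.capture(n);P=cloud(c);disc(P,(.611,-.025),.1,.13)
    Q=near(P,(.611,-.025),.04,.15,.165);print('collar top',len(Q),np.median(Q[:,2]),np.linalg.svd(Q-Q.mean(0))[2][2])
    Q=near(P,(.611,-.025),.075,.02,.09);print('pot side',circ(Q))
save(c,'end')
```

```text
disc n [0.003 0.004 1.   ] 1486 z 0.1121 c 0.6103060245513916 -0.026756497099995613 r 0.06200530007481575
collar top 389 0.1570793918427834 [ 0.00225377  0.005646   -0.99998152]
pot side (array([0., 0.]), np.float64(0.0))
disc n [0.004 0.002 1.   ] 853 z 0.1121 c 0.6119669079780579 -0.02369675785303116 r 0.06291821599006653
collar top 296 0.15686345086207165 [0.02819997 0.00199236 0.99960032]
pot side (array([ 0.61167363, -0.02384983]), np.float64(0.0544400955280976))
```

View pics/end.png

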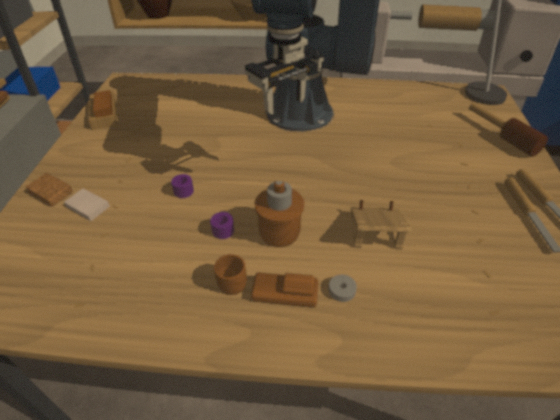

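The final view shows the collar flat on the lid at (280,198), its top at 0.157 m. The pot has not moved and the bystanders are where they were.

```bash
python3 -c "from h import *;print(sign_off())"
```

```text
the job is handed in; nothing more can be done
None
```

The job is done and handed in at about 24 s: the lid is seated level on the large pot, the steel collar lies flat on it around the handle, and the pot and bystanders are where they were.

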